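Add the last carton to the row and close up the end stop

ROBOT

A 6-joint arm with a two-finger parallel gripper is mounted at the origin on the work surface. World frame = base frame: x ahead of the robot, y to its left, z up, the work surface at z = 0. Lengths are in mm, angles in rad, forces in N, time in s.
With the tool pointing down it reaches from about 350 to 975 mm from the base axis. Payload 7.1 kg.
Tool frame: the origin (TCP) lies at the very end of the fingers, on their centre line; the grasp point (between the pads) lies 19 mm behind it (ctrl.tcp_to_grasp is the distance from the TCP to the grasp point, in mm); z points along the fingers, x is the direction in which the jaws open and shut, and the axes are right-handed (so a half turn about z gives the same grasp; the last joint's range is limited). The gripper opens to 88 mm and grips with 3 to 60 N. Pads are 20 mm wide; open, the fingers measure 115 mm over their backs; the gripper's body (75 mm by 178 mm) begins 61 mm behind the grasp point.
Start: joints at [-1.151, 0.423, 1.63, -0, 1.089, -0.019], TCP at [265.548, -565.764, 222.675] pointing down, gripper open.
Joint ranges: [-3, 3], [-0.9, 2.11], [0.09, 2.58], [-1.31, 4.45], [0.11, 2.69], [-2.54, 2.54]. Speed limits (rad/s): [2.39, 2.39, 3.01, 3.14, 3.14, 3.14].

INTERFACE

Orientations are given as a rotation vector (axis times angle).
In Python, from workcell import get_obs, viewer, ctrl, masks_of gives the robot as it stands. The module is installed in compiled form; this text tells all that it offers.
- The arm moves only by the shell command python3 -m inch 'ROWS'. ROWS is JSON, a list of rows, each an object of numbers: "tx", "ty", "tz": the shift along the tool's x, y, z in cm; "ax", "ay", "az": the turn, a rotation vector about the tool's x, y, z in degrees; "jaw": the opening, from 0 (shut) to 1 (fully open). In form: [{"tx": .., "ty": .., "tz": .., "ax": .., "ay": .., "az": .., "jaw": ..}, ...]. A call has 1 to 12 rows; each row shifts and turns the commanded pose from where the row before left it, along the tool's axes as they then stand; what a row does not reach is not made up. A row lasts 1/8 s, in which the tool goes at most 62.5 mm and 10.7 degrees, less where a joint would pass 70% of its speed; a pose out of reach is approached as far as the arm can. A call is refused whole if a number of a shift passes 6.25 or a number of a turn 10.7, either way. A call with a gripper value outside its range is refused whole. The fingers move at their own pace and stop on an object; the grip force is fixed at half the most. Time passes only in rows, so rows that do not move let the fingers close. It gives the time, the measured TCP pose, the force and the opening at its end, in the units of the state.
- get_obs(): the state, without advancing time (a new reading comes with each control period).
- viewer.get_image(name): name is "side" or "top" or "wrist"; returns (picture, depth): 480x640x3 uint8, red, green, blue; 480x640 float32, mm along the optical axis (not along the pixel's ray), 0 where there is no reading.
- viewer.get_calibration(name): a dict with "fx", "fy", "cx", "cy" (pixels), "distortion" ([k1, k2, p1, p2, k3] as OpenCV has them; the pictures are not rectified), "rvec" (rotation vector, rad) and "tvec" (3), from world to camera coordinates, as OpenCV has them. Camera axes: x right, y down, z forward; pixel columns grow to the right and rows downward; lengths in mm; the calibration is good to about 2 mm. A picture is of the moment at which its call begins: read the wrist's pose just before it. get_calibration takes no time and is no camera call; for the wrist camera it gives the pose at the moment of the call.
- ctrl.close_job(): hands the job in, once; it reports no verdict.
Trained networks look in the newest picture that a camera, given by its name, has taken for a name from the list of things; names that differ only in an ending like _2 or _b are one class to them, and where a whole thing is asked for, a point or a joint stands for the part that bears it (a point fixed in the world has none). Each returns a list of dicts, best first, with "score" (0 to 1); they miss things now and then, are a little off and sometimes report something else, mostly with a low value. They report only what shows in the picture. A call takes as long as a camera call. They do not tell look-alikes from the thing itself.
- masks_of(camera, thing): "pixels" (480x640 bool, what is visible of it) and "location" ([column, row] in pixels, amid what is visible of it).
The state is a dict: "t": time; "qpos": joint angles; "qvel": joint speeds; "joint_torque": joint torques, N m; "ee_pos": TCP position; "orientation": TCP orientation; "ft_force": force on the tool from outside, world axes, zero at the start; "moment": the same for the moment, N m; "width": finger opening in mm.
Only numpy, scipy, OpenCV 4.12 (cv2) and the standard library are available. Lean on these libraries where they do the work, as an engineer would, in place of code of your own. Each camera call takes 0.05 s, during which the arm holds its last target. There are 200 camera calls.

TASK

Stand the green carton from the counter upright in the white packing tray, in the space between the brown carton and the red sliding stop, setting it down rather than dropping it. Then push the red stop gently along its rail towards the tray's fixed end plate until all three cartons stand upright, square and snug with no gaps left, without crushing them. Leave the green tin, the gold tin and the jar where they are.

Things in the scene. Friction and masses are not known exactly. Their poses are not given: they have to be found in the camera images.
- tray: white-painted sheet-steel packing tray, fixed to the counter, 130 (x) by 380 mm (y). Origin: centre of its underside, on the counter; x away from the robot at zero yaw, y along the row towards the fixed end plate, z up. Floor top at z = 8 mm. Front lip: inner face at x = -63 mm, 14 mm above the floor. Rear fence: inner face at x = +63 mm, 40 mm above the floor. Open at its -y end (y = -190 mm)
- end_plate (a point): middle of the inner face of the tray's fixed end plate, at floor level (tray x = 0, y = +170, z = 8 mm); axes parallel to the tray's. The plate is 4 mm thick, 126 mm wide, 120 mm above the floor. Behind the rear fence (tray x = +65 to +101 mm) run the aluminium guide rail and the stop's black glide shoe, under 80 mm high
- end_stop (a joint): travel of the red sliding end stop along the rail, in m: 0 = fully open (inner face at tray y = -130 mm), growing towards the end plate, up to 0.20; inner face at tray y = -0.130 + joint. About 2.5 N of friction, lightly damped; stays where it is left. Starts between 0 and 0.04; reads 0.135 with the three cartons snug. Pushing the row along takes 7 to 15 N in all
- stop_face (a point): point on the outer face of the red stop plate (the side away from the cartons, looking to tray -y), midway across, 60 mm above the tray floor; moves with the stop; axes parallel to the tray's. The plate is flat, 4 mm thick, 116 mm wide (tray x), its top 120 mm above the floor; its outer side is clear over the tray's inner width
- couscous_mid (a point): centre (half-way up) of the green carton with yellow band, to be added: 92 (x) by 60 (y, thickness) by 140 mm high, about 0.4 kg, standing upright on the counter, loose. Axes at its centre along these edges, z up. In the tray its y axis must lie along the tray's y axis, either way round
- rice: blue carton with red band, already in the tray next to the end plate: 100 (x) by 55 (y, thickness) by 135 mm high, about 0.4 kg, loose and upright. Origin: centre of its underside; its axes lie about along the tray's
- lentils: brown carton, in the tray next to the blue one with a gap: 96 (x) by 50 (y, thickness) by 130 mm high, about 0.4 kg, loose and upright. Origin: centre of its underside; its axes lie about along the tray's
- tin_green: bystander: green round food tin, 74 mm across, 110 mm high, upright on the counter. Origin: centre of its underside
- tin_gold: bystander: flat gold tin, 109 (x) by 66 (y) by 33 mm high. Origin: centre of its underside
- jar: bystander: amber jar with red cap, 68 mm across, 95 mm high. Origin: centre of its underside
There are look-alikes about, which are no part of the job. What is shaped like the part that bears couscous_mid but black is not meant. Of the things that look like the lentils, the smallest one is meant.

How it is judged:
By the outcome, as a careful person would: the job done as asked, in the order asked, and still so for the second after the job is handed in, with the robot touching nothing.
It also fails if it takes over 58 s, if anything falls off the work surface, if the arm or the gripper's body presses on something with over 40 N, if the wrist force passes 120 N, or if a joint passes its speed limit or range.

## Working session

There is one attempt and no reset: what is moved stays moved. The work goes in short steps, Python scripts to look and compute and a shell command to move; the robot and the scene stay as the last step left them, time stands still between calls to the robot, and variables do not carry over. Pictures are saved under pics/ and viewed, about 8 in all and at most 12, crops included, and the job is handed in when it is done.

```bash
mkdir -p pics; cat > h.py <<'E'
import numpy as np, cv2
from workcell import get_obs, viewer, ctrl, masks_of
from scipy.spatial.transform import Rotation as R
def cal(n):
    c=viewer.get_calibration(n)
    K=np.array([[c['fx'],0,c['cx']],[0,c['fy'],c['cy']],[0,0,1.]])
    return K,np.array(c['distortion'],float),np.array(c['rvec'],float),np.array(c['tvec'],float)
def pts(n,depth,mask,C=None):
    K,D,r,t=C or cal(n)
    v,u=np.nonzero(mask&(depth>0))
    p=cv2.undistortPoints(np.c_[u,v].astype(np.float64)[:,None],K,D)[:,0]
    z=depth[v,u][:,None]
    return (np.c_[p*z,z]-t)@R.from_rotvec(r).as_matrix(), u, v
def proj(n,P):
    K,D,r,t=cal(n); return cv2.projectPoints(np.array(P,float).reshape(-1,1,3),r,t,K,D)[0][:,0]
E
python3 - <<'E'
from h import *
o=get_obs();print({k:np.round(v,3).tolist() for k,v in o.items()})
ims=[]
for n in ['top','side','wrist']:
    im,d=viewer.get_image(n); np.savez('/tmp/%s0.npz'%n,im=im,d=d)
    ov=im[:,:,::-1].copy()
    cv2.imwrite('pics/%s0.png'%n,ov)
    C=cal(n)
    print(n,'cam pos',np.round(-R.from_rotvec(C[2]).as_matrix().T@C[3]))
    for th in ['tray','end_stop','couscous_mid','rice','lentils','tin_green','tin_gold','jar']:
        for m in masks_of(n,th)[:4]:
            P,u,v=pts(n,d,m['pixels'],C)
            if len(P)<20: continue
            zt=np.percentile(P[:,2],95); Q=P[P[:,2]>zt-8]
            rc=cv2.minAreaRect(Q[:,:2].astype(np.float32))
            print(th,round(m['score'],2),np.round(m['location']),len(P),'ztop',round(zt),'rect',np.round(rc[0]),np.round(rc[1]),round(rc[2],1))
E
```

```text
{'t': 0.0, 'qpos': [-1.151, 0.424, 1.631, 0.0, 1.089, -0.019], 'qvel': [0.0, -0.002, 0.002, -0.0, 0.001, -0.001], 'joint_torque': [-0.002, -54.463, -27.367, 0.064, 0.023, -0.0], 'ee_pos': [265.335, -565.256, 221.921], 'orientation': [-2.651, 1.684, 0.002], 'ft_force': [0.125, -0.502, -0.04], 'moment': [-0.03, -0.03, -0.003], 'width': 87.8}
top cam pos [ 490.  -74. 1418.]
tray 0.63 [272. 235.] 5434 ztop 80 rect [624. 132.] [346. 159.] 86.5
end_stop 0.77 [294. 218.] 547 ztop 130 rect [594.  -1.] [  7. 113.] 85.6
end_stop 0.59 [219. 322.] 583 ztop 98 rect [372. 209.] [56. 60.] 0.3
couscous_mid 0.84 [479. 283.] 1258 ztop 143 rect [ 475. -509.] [60. 95.] 24.2
couscous_mid 0.81 [427. 279.] 1195 ztop 144 rect [ 486. -363.] [92. 61.] 38.8
couscous_mid 0.74 [467. 231.] 1329 ztop 144 rect [ 621. -476.] [63. 93.] 86.3
rice 0.73 [197. 236.] 1093 ztop 146 rect [615. 256.] [ 56. 100.] 84.7
rice 0.68 [296. 218.] 444 ztop 130 rect [594.  -1.] [  7. 112.] 85.6
lentils 0.73 [224. 240.] 973 ztop 141 rect [609. 184.] [52. 96.] 87.0
lentils 0.7 [234. 160.] 2130 ztop 178 rect [816. 166.] [130.  69.] 82.7

[... 758 characters left out ...]
40.2
couscous_mid 0.47 [403. 241.] 742 ztop 35 rect [ 432. -254.] [ 69. 111.] 66.7
lentils 0.93 [282. 291.] 1639 ztop 139 rect [610. 199.] [75. 98.] 85.8
lentils 0.67 [198. 274.] 4727 ztop 175 rect [815. 172.] [128.  70.] 82.3
lentils 0.67 [330. 390.] 8269 ztop 176 rect [417. 368.] [ 69. 130.] 86.2
tin_green 0.59 [347. 225.] 1080 ztop 111 rect [ 588. -239.] [72. 73.] 66.9
tin_gold 0.78 [403. 244.] 713 ztop 35 rect [ 432. -253.] [ 67. 110.] 66.7
tin_gold 0.24 [348. 226.] 1074 ztop 111 rect [ 589. -238.] [73. 73.] 70.6
jar 0.9 [381. 347.] 1208 ztop 96 rect [375. 263.] [156.  56.] 87.8
wrist cam pos [ 326. -537.  386.]
couscous_mid 0.57 [361.  10.] 2325 ztop 54 rect [ 447. -519.] [ 2. 90.] 24.9
```

```bash
python3 - <<'E'
import cv2,numpy as np
a=cv2.imread('pics/top0.png')[130:370,120:540]; b=cv2.imread('pics/side0.png')[130:430,130:470]
a=cv2.resize(a,None,fx=1.25,fy=1.25); 
c=np.zeros((600,800,3),np.uint8); c[:300,:525]=a; c[300:,:340]=b
cv2.imwrite('pics/v1.png',c)
E
```

```text
(no output)
```

View pics/v1.png

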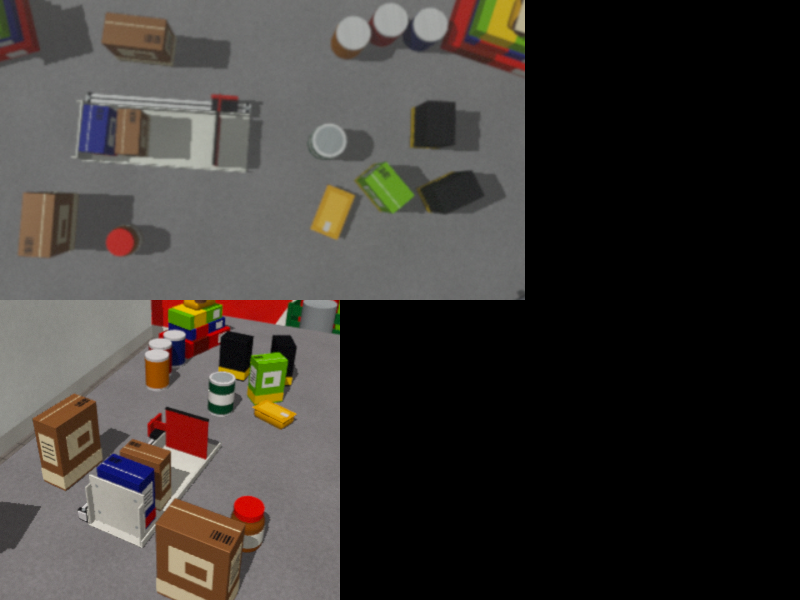

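The top view shows the green carton at about pixel (427,279), between the gold tin, the green tin and two black look-alikes. The tray has blue, then brown, then a wide gap, then the red stop at (294,218). Next I refine the tray pose and work out the first move.

```bash
cat >> h.py <<'E'
def toolmove(target,xdir_deg,obs=None):
    """shift cm in tool axes (down-pointing) and az deg to reach TCP target with tool x at xdir"""
    o=obs or get_obs(); M=R.from_rotvec(o['orientation']).as_matrix()
    d=np.array(target)-o['ee_pos']; a=np.deg2rad(xdir_deg)
    x=np.array([np.cos(a),np.sin(a),0]); z=np.array([0,0,-1.]); T=np.c_[x,np.cross(z,x),z]
    rv=R.from_matrix(M.T@T).as_rotvec(degrees=True)
    print('shift cm in current axes',np.round(M.T@d/10,2),'turn',np.round(rv,2),'in target axes',np.round(T.T@d/10,2), 'tcp',np.round(o['ee_pos'],1),'xdir',round(np.rad2deg(np.arctan2(M[1,0],M[0,0])),1))
E
python3 - <<'E'
from h import *
f=np.load('/tmp/top0.npz');im,d=f['im'],f['d']
P,u,v=pts('top',d,d>0); c=im[v,u].astype(int)
def rep(n,m):
    Q=P[m]; rc=cv2.minAreaRect(Q[:,:2].astype(np.float32)); print(n,len(Q),np.round(np.median(Q,0),1),np.round(rc[0],1),np.round(rc[1],1),round(rc[2],2))
box=lambda x0,x1,y0,y1,z0,z1:(P[:,0]>x0)&(P[:,0]<x1)&(P[:,1]>y0)&(P[:,1]<y1)&(P[:,2]>z0)&(P[:,2]<z1)
rep('endplate',box(540,690,288,310,118,138))
rep('stop',box(520,660,-30,25,120,140))
rep('floor',box(540,680,30,150,3,16))
rep('counter',box(300,400,-150,50,-20,20))
m=box(650,720,-60,320,35,62)  # fence
Q=P[m]; l=cv2.fitLine(Q[:,:2].astype(np.float32),cv2.DIST_HUBER,0,.01,.01).ravel();print('fence',len(Q),l,np.rad2deg(np.arctan2(l[1],l[0])))
for n in ['end','whole']:
    m=box(520,700,-80,330,6,35); rep(n,m)
toolmove([486,-362,260],-51)
E
```

```text
endplate 80 [610.1 292.1 126.6] [617.1 291.8] [  5.8 121.5] 85.86
stop 119 [ 5.913e+02 -1.000e-01  1.273e+02] [594.  -1.] [  7.5 112.5] 85.58
floor 1681 [603.6  91.1   7.8] [607.2  90. ] [119.9 134.4] 89.95
counter 2445 [ 3.495e+02 -5.120e+01 -1.000e-01] [350.  -50.2] [199.3  99.8] 89.92
fence 478 [3.9693728e-02 9.9921191e-01 6.7255829e+02 9.5828087e+01] 87.72511
end 3461 [611.5  77.1   9.9] [609.2 115.6] [391.4 178.7] 89.38
whole 3461 [611.5  77.1   9.9] [609.2 115.6] [391.4 178.7] 89.38
shift cm in current axes [ -9.08 -28.61  -3.73] turn [  0.     0.   -13.86] in target axes [ -1.96 -29.95  -3.73] tcp [ 265.6 -565.8  222.7] xdir -64.9
```

```bash
python3 -m inch '[{"tx":-1.5,"ty":-4.77,"tz":-0.62},{"tx":-1.5,"ty":-4.77,"tz":-0.62},{"tx":-1.5,"ty":-4.77,"tz":-0.62},{"tx":-1.5,"ty":-4.77,"tz":-0.62},{"tx":-1.5,"ty":-4.77,"tz":-0.62},{"tx":-1.5,"ty":-4.77,"tz":-0.62},{"az":-7},{"az":-7},{},{}]'
python3 - <<'E'
from h import *
toolmove([486,-362,260],-51)
C=cal('wrist'); im,d=viewer.get_image('wrist'); cv2.imwrite('pics/w1.png',im[:,:,::-1])
print('cam',np.round(-R.from_rotvec(C[2]).as_matrix().T@C[3]), 'carton centre px',proj('wrist',[[486,-362,140]]))
for m in masks_of('wrist','couscous_mid')[:4]:
    P,u,v=pts('wrist',d,m['pixels'],C); zt=np.percentile(P[:,2],90); Q=P[abs(P[:,2]-zt)<6]
    rc=cv2.minAreaRect(Q[:,:2].astype(np.float32))
    print(round(m['score'],2),m['location'],len(Q),round(zt,1),np.round(rc[0],1),np.round(rc[1],1),round(rc[2],1))
E
```

```text
shift cm in current axes [ -9.08 -28.61  -3.73] turn [  0.     0.   -13.86] in target axes [ -1.96 -29.95  -3.73] tcp [ 265.6 -565.8  222.7] xdir -64.9
cam [ 326. -537.  386.] carton centre px [[ 144.55297331 -295.85883955]]
0.86 [362.8, 9.7] 548 51.6 [ 447.5 -519.3] [ 2.3 88.6] 24.8$[0]: bad value
```

View pics/w1.png

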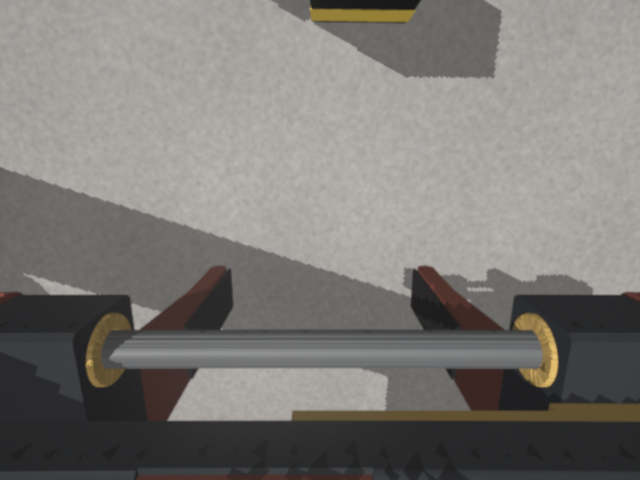

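The move was refused, apparently because each row needs all its keys. The wrist view is still from the start pose: finger tips at about (225,270) and (425,270), and the base of a black look-alike at (365,10).

```bash
python3 -m inch '[{"tx":-1.5,"ty":-4.77,"tz":-0.62,"ax":0,"ay":0,"az":0,"jaw":1},{"tx":-1.5,"ty":-4.77,"tz":-0.62,"ax":0,"ay":0,"az":0,"jaw":1},{"tx":-1.5,"ty":-4.77,"tz":-0.62,"ax":0,"ay":0,"az":0,"jaw":1},{"tx":-1.5,"ty":-4.77,"tz":-0.62,"ax":0,"ay":0,"az":0,"jaw":1},{"tx":-1.5,"ty":-4.77,"tz":-0.62,"ax":0,"ay":0,"az":0,"jaw":1},{"tx":-1.5,"ty":-4.77,"tz":-0.62,"ax":0,"ay":0,"az":0,"jaw":1},{"tx":0,"ty":0,"tz":0,"ax":0,"ay":0,"az":-7,"jaw":1},{"tx":0,"ty":0,"tz":0,"ax":0,"ay":0,"az":-7,"jaw":1},{"tx":0,"ty":0,"tz":0,"ax":0,"ay":0,"az":0,"jaw":1}]' 
cat > w.py <<'E'
from h import *
import sys
toolmove([486,-362,260],-51)
C=cal('wrist'); im,d=viewer.get_image('wrist'); cv2.imwrite(sys.argv[1],im[:,:,::-1])
print('cam',np.round(-R.from_rotvec(C[2]).as_matrix().T@C[3]), 'carton centre px',proj('wrist',[[486,-362,140]]))
for m in masks_of('wrist','couscous_mid')[:4]:
    P,u,v=pts('wrist',d,m['pixels'],C); zt=np.percentile(P[:,2],90); Q=P[abs(P[:,2]-zt)<6]
    rc=cv2.minAreaRect(Q[:,:2].astype(np.float32))
    print(round(m['score'],2),m['location'],len(Q),round(zt,1),np.round(rc[0],1),np.round(rc[1],1),round(rc[2],1))
E
python3 w.py pics/w2.png
```

```text
t: 2.58
ee_pos: [486.5, -362.5, 259.9]
orientation: [-2.837, 1.35, -0.0]
ft_force: [-0.1, 0.2, 0.2]
width: 87.8
shift cm in current axes [-0.07  0.01 -0.01] turn [-0.  -0.   0.1] in target axes [-0.07  0.01 -0.01] tcp [ 486.5 -362.5  259.9] xdir -50.9
cam [ 538. -321.  423.] carton centre px [[320.43088968 231.60770663]]
0.87 [320.9, 222.0] 7883 141.6 [ 486.9 -362.2] [91.2 60. ] 39.1
0.83 [512.3, 182.4] 9045 141.4 [ 621.2 -474.9] [61.1 92.2] 85.8
0.79 [393.6, 295.0] 720 140.5 [ 474.6 -506.1] [60.3 90.6] 23.8
```

View pics/w2.png

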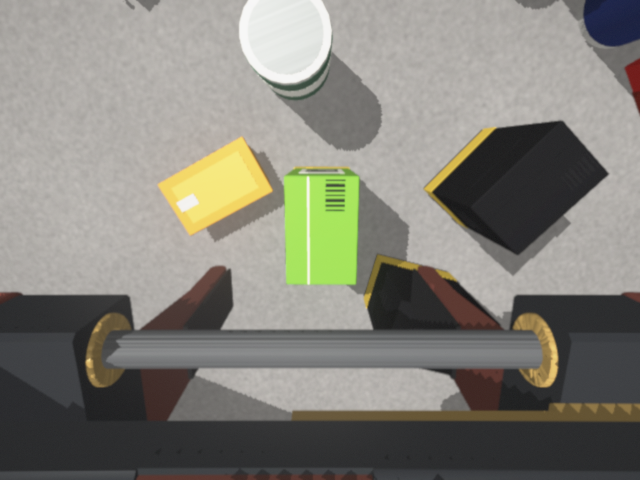

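The green carton's top is centred under the jaws at (320,230), square to them, with height and size matching. The fingers have room on both sides. I descend and grip.

```bash
python3 -m inch '[{"tx":0,"ty":0,"tz":4.5,"ax":0,"ay":0,"az":0,"jaw":1},{"tx":0,"ty":0,"tz":4.5,"ax":0,"ay":0,"az":0,"jaw":1},{"tx":0,"ty":0,"tz":4.5,"ax":0,"ay":0,"az":0,"jaw":1},{"tx":0,"ty":0,"tz":3,"ax":0,"ay":0,"az":0,"jaw":1},{"tx":0,"ty":0,"tz":1.4,"ax":0,"ay":0,"az":0,"jaw":1},{"tx":0,"ty":0,"tz":0,"ax":0,"ay":0,"az":0,"jaw":0},{"tx":0,"ty":0,"tz":0,"ax":0,"ay":0,"az":0,"jaw":0},{"tx":0,"ty":0,"tz":0,"ax":0,"ay":0,"az":0,"jaw":0},{"tx":0,"ty":0,"tz":0,"ax":0,"ay":0,"az":0,"jaw":0},{"tx":0,"ty":0,"tz":0,"ax":0,"ay":0,"az":0,"jaw":0}]' && python3 -m inch '[{"tx":0,"ty":0,"tz":-1,"ax":0,"ay":0,"az":0,"jaw":0},{"tx":0,"ty":0,"tz":-3,"ax":0,"ay":0,"az":0,"jaw":0},{"tx":0,"ty":0,"tz":-4.5,"ax":0,"ay":0,"az":0,"jaw":0},{"tx":0,"ty":0,"tz":-4.5,"ax":0,"ay":0,"az":0,"jaw":0},{"tx":0,"ty":0,"tz":-3,"ax":0,"ay":0,"az":0,"jaw":0},{"tx":0,"ty":0,"tz":-1,"ax":0,"ay":0,"az":0,"jaw":0},{"tx":0,"ty":0,"tz":0,"ax":0,"ay":0,"az":0,"jaw":0}]'
python3 -c "
from h import *
toolmove([600.9,87.6,250],-94.4)"
```

```text
t: 3.92
ee_pos: [486.9, -363.0, 82.2]
orientation: [2.837, -1.349, 0.002]
ft_force: [-1.5, 1.9, 6.5]
width: 59.7
t: 4.8
ee_pos: [486.2, -362.6, 250.8]
orientation: [2.837, -1.349, 0.0]
ft_force: [-0.9, -0.3, -3.3]
width: 60.0
shift cm in current axes [-27.68 -37.31   0.08] turn [-0.000e+00 -1.000e-02  4.354e+01] in target axes [-45.77  -7.98   0.08] tcp [ 486.2 -362.6  250.8] xdir -50.9
```

```bash
python3 -m inch '[{"tx":0,"ty":0,"tz":0,"ax":0,"ay":0,"az":4,"jaw":0},{"tx":0,"ty":0,"tz":0,"ax":0,"ay":0,"az":8,"jaw":0},{"tx":0,"ty":0,"tz":0,"ax":0,"ay":0,"az":9.5,"jaw":0},{"tx":0,"ty":0,"tz":0,"ax":0,"ay":0,"az":9.5,"jaw":0},{"tx":0,"ty":0,"tz":0,"ax":0,"ay":0,"az":8,"jaw":0},{"tx":0,"ty":0,"tz":0,"ax":0,"ay":0,"az":4.5,"jaw":0}]' && python3 -m inch '[{"tx":-2,"ty":-0.35,"tz":0,"ax":0,"ay":0,"az":0,"jaw":0},{"tx":-4,"ty":-0.7,"tz":0,"ax":0,"ay":0,"az":0,"jaw":0},{"tx":-4.6,"ty":-0.8,"tz":0,"ax":0,"ay":0,"az":0,"jaw":0},{"tx":-4.6,"ty":-0.8,"tz":0,"ax":0,"ay":0,"az":0,"jaw":0},{"tx":-4.6,"ty":-0.8,"tz":0,"ax":0,"ay":0,"az":0,"jaw":0},{"tx":-4.6,"ty":-0.8,"tz":0,"ax":0,"ay":0,"az":0,"jaw":0},{"tx":-4.6,"ty":-0.8,"tz":0,"ax":0,"ay":0,"az":0,"jaw":0},{"tx":-4.6,"ty":-0.8,"tz":0,"ax":0,"ay":0,"az":0,"jaw":0},{"tx":-4.6,"ty":-0.8,"tz":0,"ax":0,"ay":0,"az":0,"jaw":0},{"tx":-4,"ty":-0.7,"tz":0,"ax":0,"ay":0,"az":0,"jaw":0},{"tx":-2.4,"ty":-0.42,"tz":0,"ax":0,"ay":0,"az":0,"jaw":0},{"tx":-1.2,"ty":-0.2,"tz":0,"ax":0,"ay":0,"az":0,"jaw":0}]'
python3 - <<'E'
from h import *
toolmove([600.9,87.6,250],-94.4)
C=cal('wrist'); im,d=viewer.get_image('wrist'); cv2.imwrite('pics/w3.png',im[:,:,::-1])
P,u,v=pts('wrist',d,d>0,C)
y=np.array([.0785,.9969]);x=np.array([.9969,-.0785]);q=P[:,:2]-[603.5,120.5];tx,ty=q@x,q@y;z=P[:,2]
def rep(n,m):
    Q=P[m]
    if len(Q)<10: print(n,len(Q));return
    rc=cv2.minAreaRect(Q[:,:2].astype(np.float32)); print(n,len(Q),np.round(np.median(Q,0),1),np.round(rc[0],1),np.round(rc[1],1),round(rc[2],2))
rep('stop',(abs(ty+122)<15)&(abs(tx)<70)&(abs(z-127)<4))
rep('plate',(abs(ty-172)<9)&(abs(tx)<70)&(abs(z-127)<4))
rep('lentils',(abs(ty-63)<40)&(abs(tx)<60)&(abs(z-138)<3))
rep('rice',(abs(ty-130)<40)&(abs(tx)<60)&(abs(z-143)<3))
for n in ['end_stop','lentils','couscous_mid']:
    for m in masks_of('wrist',n)[:2]: print(n,m['score'],m['location'])
E
```

```text
t: 5.55
ee_pos: [485.4, -362.0, 248.5]
orientation: [2.131, -2.307, -0.006]
ft_force: [0.8, -0.8, -3.8]
width: 59.8
t: 7.05
ee_pos: [599.7, 89.9, 249.6]
orientation: [2.138, -2.3, -0.002]
ft_force: [0.2, -0.0, -3.3]
width: 60.0
shift cm in current axes [ 0.23 -0.14 -0.04] turn [ 0.13 -0.01  0.22] in target axes [ 0.23 -0.14 -0.04] tcp [599.7  89.9 249.6] xdir -94.2
stop 1404 [599.8   1.7 128.5] [595.    1.5] [  7.8 115.4] 85.57
plate 207 [672.4 288.1 128. ] [618.2 289.6] [ 12.2 123.9] 85.34
lentils 6877 [616.6 187.6 138.8] [609.8 186.4] [50.5 96. ] 86.68
rice 9145 [619.5 257.1 143.8] [615.  250.2] [ 74.1 101.2] 82.23
end_stop 0.93 [422.6, 165.1]
lentils 0.94 [204.9, 207.8]
lentils 0.59 [222.2, 17.2]
```

View pics/w3.png

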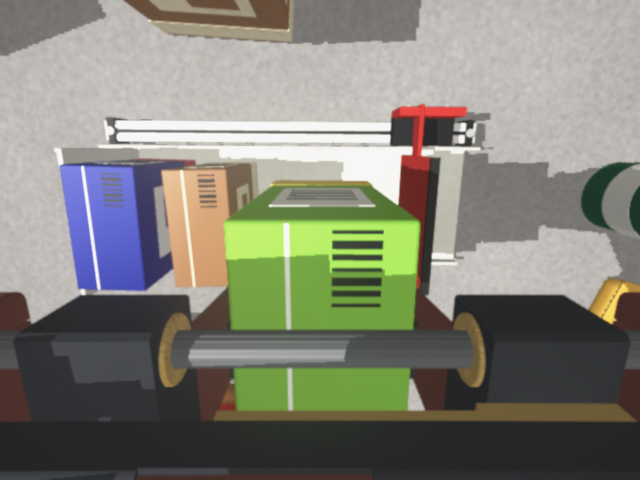

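The carton hangs upright and square, between the brown carton at (205,215) and the red stop at (415,200). I lower it gently.

```bash
python3 -m inch '[{"tx":0.3,"ty":-0.2,"tz":1,"ax":0,"ay":0,"az":0.2,"jaw":0},{"tx":0,"ty":0,"tz":3,"ax":0,"ay":0,"az":0,"jaw":0},{"tx":0,"ty":0,"tz":4,"ax":0,"ay":0,"az":0,"jaw":0},{"tx":0,"ty":0,"tz":3.5,"ax":0,"ay":0,"az":0,"jaw":0},{"tx":0,"ty":0,"tz":2,"ax":0,"ay":0,"az":0,"jaw":0},{"tx":0,"ty":0,"tz":1,"ax":0,"ay":0,"az":0,"jaw":0},{"tx":0,"ty":0,"tz":0.5,"ax":0,"ay":0,"az":0,"jaw":0},{"tx":0,"ty":0,"tz":0.4,"ax":0,"ay":0,"az":0,"jaw":0},{"tx":0,"ty":0,"tz":0.2,"ax":0,"ay":0,"az":0,"jaw":0},{"tx":0,"ty":0,"tz":0,"ax":0,"ay":0,"az":0,"jaw":0}]'
```

```text
t: 8.5
ee_pos: [602.7, 84.9, 95.3]
orientation: [-2.131, 2.308, -0.001]
ft_force: [0.6, 0.0, -4.2]
width: 59.6
```

```bash
python3 -m inch '[{"tx":0,"ty":0,"tz":0.1,"ax":0,"ay":0,"az":0,"jaw":0},{"tx":0,"ty":0,"tz":0.1,"ax":0,"ay":0,"az":0,"jaw":0},{"tx":0,"ty":0,"tz":0.1,"ax":0,"ay":0,"az":0,"jaw":0},{"tx":0,"ty":0,"tz":0,"ax":0,"ay":0,"az":0,"jaw":0},{"tx":0,"ty":0,"tz":0,"ax":0,"ay":0,"az":0,"jaw":0}]'; python3 -m inch '[{"tx":0,"ty":0,"tz":0.1,"ax":0,"ay":0,"az":0,"jaw":0},{"tx":0,"ty":0,"tz":0,"ax":0,"ay":0,"az":0,"jaw":0}]'
```

```text
t: 9.12
ee_pos: [602.4, 84.8, 91.9]
orientation: [2.131, -2.308, -0.0]
ft_force: [-0.5, 0.1, -2.4]
width: 59.7
t: 9.38
ee_pos: [602.4, 84.8, 90.8]
orientation: [2.131, -2.308, -0.0]
ft_force: [0.1, 0.3, -3.6]
width: 60.0
```

```bash
python3 -m inch '[{"tx":0,"ty":0,"tz":0.05,"ax":0,"ay":0,"az":0,"jaw":0},{"tx":0,"ty":0,"tz":0,"ax":0,"ay":0,"az":0,"jaw":0}]'; python3 -m inch '[{"tx":0,"ty":0,"tz":0.05,"ax":0,"ay":0,"az":0,"jaw":0},{"tx":0,"ty":0,"tz":0,"ax":0,"ay":0,"az":0,"jaw":0}]'
```

```text
t: 9.62
ee_pos: [602.4, 84.8, 90.3]
orientation: [2.131, -2.308, -0.0]
ft_force: [-0.4, -0.1, -2.8]
width: 60.2
t: 9.88
ee_pos: [602.5, 84.8, 90.3]
orientation: [-2.131, 2.308, -0.0]
ft_force: [-1.9, -0.4, 1.6]
width: 59.7
```

```bash
python3 -m inch '[{"tx":0,"ty":0,"tz":0.05,"ax":0,"ay":0,"az":0,"jaw":0},{"tx":0,"ty":0,"tz":0,"ax":0,"ay":0,"az":0,"jaw":0}]'
```

```text
t: 10.12
ee_pos: [602.5, 84.9, 90.2]
orientation: [-2.131, 2.308, -0.0]
ft_force: [-3.2, 0.6, 7.0]
width: 59.8
```

The carton has touched down; the force went from -3 N to +7 N. I ease off, open and rise.

```bash
python3 -m inch '[{"tx":0,"ty":0,"tz":-0.08,"ax":0,"ay":0,"az":0,"jaw":0},{"tx":0,"ty":0,"tz":0,"ax":0,"ay":0,"az":0,"jaw":0.75},{"tx":0,"ty":0,"tz":0,"ax":0,"ay":0,"az":0,"jaw":0.85},{"tx":0,"ty":0,"tz":0,"ax":0,"ay":0,"az":0,"jaw":0.9},{"tx":0,"ty":0,"tz":0,"ax":0,"ay":0,"az":0,"jaw":0.9},{"tx":0,"ty":0,"tz":-1,"ax":0,"ay":0,"az":0,"jaw":0.9},{"tx":0,"ty":0,"tz":-3,"ax":0,"ay":0,"az":0,"jaw":0.9},{"tx":0,"ty":0,"tz":-4,"ax":0,"ay":0,"az":0,"jaw":0.9},{"tx":0,"ty":0,"tz":-4,"ax":0,"ay":0,"az":0,"jaw":0.9},{"tx":0,"ty":0,"tz":-1.5,"ax":0,"ay":0,"az":0,"jaw":0.9},{"tx":0,"ty":0,"tz":0,"ax":0,"ay":0,"az":0,"jaw":0.9}]'
cat > row.py <<'E'
from h import *
import sys
C=cal('top'); im,d=viewer.get_image('top'); cv2.imwrite(sys.argv[1],cv2.resize(im[170:300,150:350,::-1],None,fx=4,fy=4))
for th in ['couscous_mid','rice','lentils','end_stop']:
    for m in masks_of('top',th)[:4]:
        P,u,v=pts('top',d,m['pixels'],C)
        if len(P)<20: continue
        zt=np.percentile(P[:,2],90); Q=P[abs(P[:,2]-zt)<7]; rc=cv2.minAreaRect(Q[:,:2].astype(np.float32))
        if not(520<rc[0][0]<700 and rc[0][1]>-100): continue
        q=np.array(rc[0])-[604.5,120.5]; print(th,round(m['score'],2),'z',round(zt),'xy',np.round(rc[0],1),'tray',np.round([q@[.9969,-.0785],q@[.0785,.9969]],1),np.round(rc[1],1),round(rc[2],1))
E
python3 row.py pics/r1.png; python3 -c "
from h import *
toolmove([589.5,-75,250],-4.4)"
```

```text
t: 11.5
ee_pos: [602.8, 84.8, 226.0]
orientation: [-2.13, 2.307, -0.002]
ft_force: [-0.5, 0.1, 0.1]
width: 79.4
couscous_mid 0.63 z 150 xy [572.1 106.1] tray [-31.1 -16.9] [26.4 16.6] 0.5
rice 0.64 z 147 xy [616.6 272.8] tray [1.000e-01 1.528e+02] [ 28.6 101. ] 89.1
rice 0.27 z 128 xy [607.1  -1.9] tray [  12.2 -121.8] [ 7.3 85.5] 85.6
lentils 0.83 z 139 xy [572.5 179.3] tray [-36.5  56.1] [36.6 24. ] 88.5
lentils 0.54 z 128 xy [593.9  -0.9] tray [  -1.  -121.8] [  7.3 112. ] 85.6
shift cm in current axes [16.02 -0.06 -2.64] turn [  0.15   0.1  -90.16] in target axes [ 0.02 16.02 -2.65] tcp [601.6  84.7 223.5] xdir -94.6
```

```bash
python3 -m inch '[{"tx":4.5,"ty":0,"tz":0,"ax":0,"ay":0,"az":0,"jaw":0.9},{"tx":6,"ty":0,"tz":0,"ax":0,"ay":0,"az":0,"jaw":0.5},{"tx":5.5,"ty":0,"tz":0,"ax":0,"ay":0,"az":0,"jaw":0},{"tx":0,"ty":0,"tz":0,"ax":0,"ay":0,"az":-10,"jaw":0},{"tx":0,"ty":0,"tz":0,"ax":0,"ay":0,"az":-10,"jaw":0},{"tx":0,"ty":0,"tz":0,"ax":0,"ay":0,"az":-10,"jaw":0},{"tx":0,"ty":0,"tz":0,"ax":0,"ay":0,"az":-10,"jaw":0},{"tx":0,"ty":0,"tz":0,"ax":0,"ay":0,"az":-10,"jaw":0},{"tx":0,"ty":0,"tz":0,"ax":0,"ay":0,"az":-10,"jaw":0},{"tx":0,"ty":0,"tz":0,"ax":0,"ay":0,"az":-10,"jaw":0},{"tx":0,"ty":0,"tz":0,"ax":0,"ay":0,"az":-10,"jaw":0},{"tx":0,"ty":0,"tz":0,"ax":0,"ay":0,"az":-10,"jaw":0}]'
python3 -m inch '[{"tx":0,"ty":0,"tz":0,"ax":0,"ay":0,"az":0,"jaw":0},{"tx":0,"ty":0,"tz":0,"ax":0,"ay":0,"az":0,"jaw":0}]'
python3 row.py pics/r2.png; python3 -c "
from h import *
toolmove([588.5,-75,84],-4.4); print(get_obs()['qpos'])
im,d=viewer.get_image('wrist'); cv2.imwrite('pics/w4.png',im[:,:,::-1])
a=cv2.imread('pics/r2.png')[:, :]; cv2.imwrite('pics/c2.png',np.vstack([cv2.resize(a,(450,292)),cv2.resize(cv2.imread('pics/w4.png'),(450,308),interpolation=cv2.INTER_AREA)]))"
```

```text
t: 13.25
ee_pos: [589.2, -74.7, 224.0]
orientation: [-3.139, 0.116, 0.003]
ft_force: [0.1, 0.7, -0.1]
width: 0.3
t: 13.5
ee_pos: [589.5, -74.7, 224.6]
orientation: [-3.139, 0.13, 0.002]
ft_force: [0.7, -0.1, 0.5]
width: 0.6
couscous_mid 0.97 z 151 xy [601.8  82.7] tray [  0.3 -37.9] [60.1 91.9] 85.2
rice 0.58 z 145 xy [615.6 256.5] tray [  0.4 136.4] [ 56.9 100.7] 84.7
lentils 0.7 z 140 xy [609.1 184.4] tray [-0.4 64.1] [50.9 96.2] 86.7
shift cm in current axes [-0.12  0.04 14.11] turn [ 0.    0.   -0.21] in target axes [-0.12  0.04 14.11] tcp [589.7 -74.7 225.1] xdir -4.6
[-1.46051091e-01  3.75816654e-01  1.69742460e+00 -2.43306987e-05
  1.06840708e+00 -6.55194544e-02]
```

View pics/c2.png

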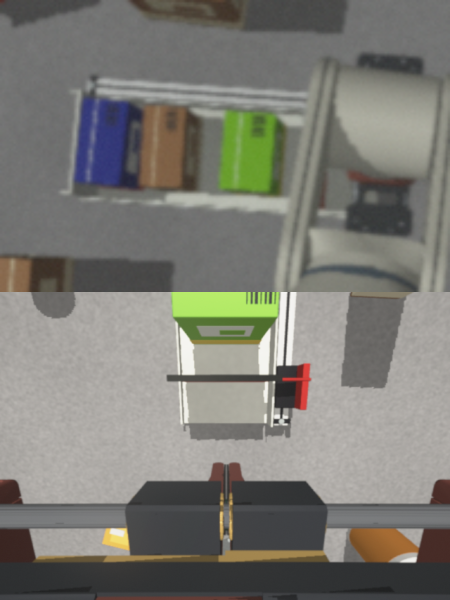

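The green carton stands square in the tray, and the closed fingers are centred behind the red stop. I go down and approach.

```bash
python3 -m inch '[{"tx":0,"ty":0,"tz":3,"ax":0,"ay":0,"az":-0.2,"jaw":0},{"tx":0,"ty":0,"tz":4.5,"ax":0,"ay":0,"az":0,"jaw":0},{"tx":0,"ty":0,"tz":4.5,"ax":0,"ay":0,"az":0,"jaw":0},{"tx":0,"ty":0,"tz":2,"ax":0,"ay":0,"az":0,"jaw":0},{"tx":0,"ty":-2,"tz":0,"ax":0,"ay":0,"az":0,"jaw":0},{"tx":0,"ty":-2,"tz":0,"ax":0,"ay":0,"az":0,"jaw":0},{"tx":0,"ty":-1,"tz":0,"ax":0,"ay":0,"az":0,"jaw":0},{"tx":0,"ty":-0.3,"tz":0,"ax":0,"ay":0,"az":0,"jaw":0},{"tx":0,"ty":-0.3,"tz":0,"ax":0,"ay":0,"az":0,"jaw":0},{"tx":0,"ty":-0.3,"tz":0,"ax":0,"ay":0,"az":0,"jaw":0},{"tx":0,"ty":-0.3,"tz":0,"ax":0,"ay":0,"az":0,"jaw":0}]'
python3 -m inch '[{"tx":0,"ty":-0.4,"tz":0,"ax":0,"ay":0,"az":0,"jaw":0},{"tx":0,"ty":-0.4,"tz":0,"ax":0,"ay":0,"az":0,"jaw":0},{"tx":0,"ty":-0.4,"tz":0,"ax":0,"ay":0,"az":0,"jaw":0},{"tx":0,"ty":-0.4,"tz":0,"ax":0,"ay":0,"az":0,"jaw":0}]'
```

```text
t: 15.18
ee_pos: [594.4, -13.0, 85.1]
orientation: [3.139, -0.12, -0.0]
ft_force: [-0.3, 0.8, 0.1]
width: 0.6
t: 15.68
ee_pos: [595.7, 3.2, 85.2]
orientation: [3.139, -0.12, 0.0]
ft_force: [-0.5, -2.3, 0.3]
width: 0.7
```

```bash
python3 -m inch '[{"tx":0,"ty":-0.4,"tz":0,"ax":0,"ay":0,"az":0,"jaw":0},{"tx":0,"ty":-0.4,"tz":0,"ax":0,"ay":0,"az":0,"jaw":0},{"tx":0,"ty":-0.4,"tz":0,"ax":0,"ay":0,"az":0,"jaw":0},{"tx":0,"ty":-0.4,"tz":0,"ax":0,"ay":0,"az":0,"jaw":0},{"tx":0,"ty":-0.4,"tz":0,"ax":0,"ay":0,"az":0,"jaw":0},{"tx":0,"ty":-0.4,"tz":0,"ax":0,"ay":0,"az":0,"jaw":0},{"tx":0,"ty":-0.4,"tz":0,"ax":0,"ay":0,"az":0,"jaw":0},{"tx":0,"ty":-0.3,"tz":0,"ax":0,"ay":0,"az":0,"jaw":0},{"tx":0,"ty":-0.3,"tz":0,"ax":0,"ay":0,"az":0,"jaw":0},{"tx":0,"ty":-0.3,"tz":0,"ax":0,"ay":0,"az":0,"jaw":0},{"tx":0,"ty":-0.3,"tz":0,"ax":0,"ay":0,"az":0,"jaw":0},{"tx":0,"ty":-0.3,"tz":0,"ax":0,"ay":0,"az":0,"jaw":0}]'
python3 -m inch '[{"tx":0,"ty":-0.3,"tz":0,"ax":0,"ay":0,"az":0,"jaw":0},{"tx":0,"ty":-0.3,"tz":0,"ax":0,"ay":0,"az":0,"jaw":0},{"tx":0,"ty":-0.3,"tz":0,"ax":0,"ay":0,"az":0,"jaw":0},{"tx":0,"ty":-0.3,"tz":0,"ax":0,"ay":0,"az":0,"jaw":0},{"tx":0,"ty":-0.3,"tz":0,"ax":0,"ay":0,"az":0,"jaw":0},{"tx":0,"ty":-0.3,"tz":0,"ax":0,"ay":0,"az":0,"jaw":0},{"tx":0,"ty":-0.3,"tz":0,"ax":0,"ay":0,"az":0,"jaw":0},{"tx":0,"ty":-0.3,"tz":0,"ax":0,"ay":0,"az":0,"jaw":0}]'
python3 - <<'E'
from h import *
im,d=viewer.get_image('side'); cv2.imwrite('pics/s2.png',cv2.resize(im[200:400,180:420,::-1],None,fx=3,fy=3))
E
```

```text
t: 17.18
ee_pos: [599.0, 45.7, 85.2]
orientation: [3.139, -0.119, 0.0]
ft_force: [1.9, -5.7, -0.9]
width: 0.4
t: 18.18
ee_pos: [600.9, 69.6, 85.2]
orientation: [3.139, -0.12, 0.0]
ft_force: [2.7, -5.8, -1.2]
width: 0.1
```

View pics/s2.png

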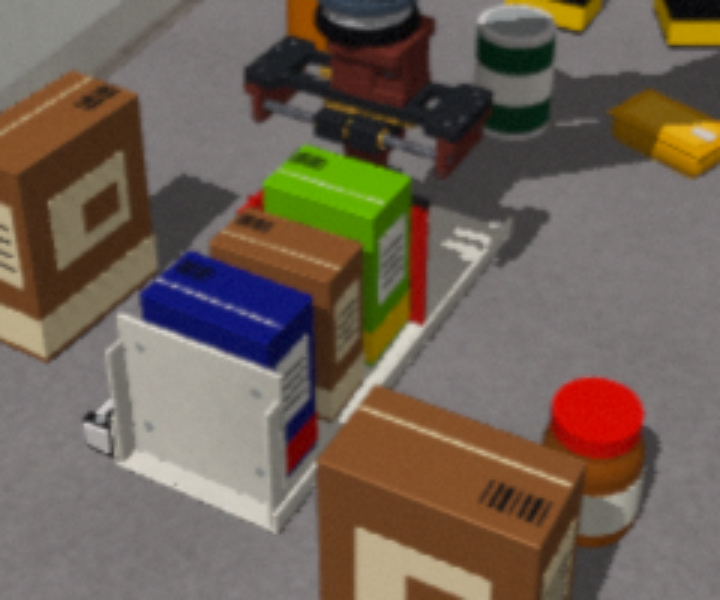

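Everything is upright: the red stop pushes the green carton, which is close to the brown one, with gaps still ahead. I carry on slowly.

```bash
python3 -m inch '[{"tx":0,"ty":-0.25,"tz":0,"ax":0,"ay":0,"az":0,"jaw":0},{"tx":0,"ty":-0.25,"tz":0,"ax":0,"ay":0,"az":0,"jaw":0},{"tx":0,"ty":-0.25,"tz":0,"ax":0,"ay":0,"az":0,"jaw":0},{"tx":0,"ty":-0.25,"tz":0,"ax":0,"ay":0,"az":0,"jaw":0},{"tx":0,"ty":-0.25,"tz":0,"ax":0,"ay":0,"az":0,"jaw":0},{"tx":0,"ty":-0.25,"tz":0,"ax":0,"ay":0,"az":0,"jaw":0},{"tx":0,"ty":-0.25,"tz":0,"ax":0,"ay":0,"az":0,"jaw":0},{"tx":0,"ty":-0.25,"tz":0,"ax":0,"ay":0,"az":0,"jaw":0},{"tx":0,"ty":-0.25,"tz":0,"ax":0,"ay":0,"az":0,"jaw":0},{"tx":0,"ty":-0.25,"tz":0,"ax":0,"ay":0,"az":0,"jaw":0}]'
python3 -m inch '[{"tx":0,"ty":-0.2,"tz":0,"ax":0,"ay":0,"az":0,"jaw":0},{"tx":0,"ty":-0.2,"tz":0,"ax":0,"ay":0,"az":0,"jaw":0},{"tx":0,"ty":-0.2,"tz":0,"ax":0,"ay":0,"az":0,"jaw":0},{"tx":0,"ty":-0.2,"tz":0,"ax":0,"ay":0,"az":0,"jaw":0}]'
```

```text
t: 19.48
ee_pos: [602.8, 93.8, 85.2]
orientation: [3.138, -0.119, 0.0]
ft_force: [2.0, -8.7, -0.3]
width: 0.6
t: 19.98
ee_pos: [603.4, 101.7, 85.2]
orientation: [3.138, -0.119, 0.0]
ft_force: [2.3, -9.1, -0.7]
width: 0.5
```

```bash
python3 -m inch '[{"tx":0,"ty":-0.15,"tz":0,"ax":0,"ay":0,"az":0,"jaw":0},{"tx":0,"ty":-0.15,"tz":0,"ax":0,"ay":0,"az":0,"jaw":0},{"tx":0,"ty":-0.15,"tz":0,"ax":0,"ay":0,"az":0,"jaw":0}]'; python3 -m inch '[{"tx":0,"ty":-0.1,"tz":0,"ax":0,"ay":0,"az":0,"jaw":0},{"tx":0,"ty":-0.1,"tz":0,"ax":0,"ay":0,"az":0,"jaw":0}]'
```

```text
t: 20.35
ee_pos: [603.8, 105.9, 85.2]
orientation: [3.138, -0.119, 0.0]
ft_force: [3.4, -10.6, -1.6]
width: 0.7
t: 20.6
ee_pos: [603.9, 107.5, 85.2]
orientation: [3.137, -0.119, 0.0]
ft_force: [3.0, -13.2, 0.4]
width: 0.6
```

```bash
python3 -m inch '[{"tx":0,"ty":-0.1,"tz":0,"ax":0,"ay":0,"az":0,"jaw":0},{"tx":0,"ty":-0.1,"tz":0,"ax":0,"ay":0,"az":0,"jaw":0}]'; python3 row.py pics/r3.png
```

```text
t: 20.85
ee_pos: [604.0, 109.4, 85.2]
orientation: [3.137, -0.119, 0.0]
ft_force: [3.5, -12.1, -0.3]
width: 0.4
couscous_mid 0.59 z 150 xy [567.5 165.6] tray [-40.5  42.1] [35.5 10.9] 89.3
rice 0.91 z 146 xy [616.1 266.2] tray [1.000e-01 1.462e+02] [ 39.1 100.2] 85.2
```

```bash
python3 -m inch '[{"tx":0,"ty":-0.1,"tz":0,"ax":0,"ay":0,"az":0,"jaw":0},{"tx":0,"ty":0,"tz":0,"ax":0,"ay":0,"az":0,"jaw":0}]';  python3 -m inch '[{"tx":0,"ty":-0.1,"tz":0,"ax":0,"ay":0,"az":0,"jaw":0},{"tx":0,"ty":0,"tz":0,"ax":0,"ay":0,"az":0,"jaw":0}]'
```

```text
t: 21.35
ee_pos: [604.1, 110.5, 85.3]
orientation: [3.137, -0.119, 0.0]
ft_force: [3.5, -12.1, 0.0]
width: 0.7
t: 21.6
ee_pos: [604.2, 111.5, 85.2]
orientation: [3.137, -0.119, 0.0]
ft_force: [3.2, -12.4, -0.1]
width: 0.4
```

```bash
python3 -m inch '[{"tx":0,"ty":-0.1,"tz":0,"ax":0,"ay":0,"az":0,"jaw":0},{"tx":0,"ty":0,"tz":0,"ax":0,"ay":0,"az":0,"jaw":0}]'
```

```text
t: 21.85
ee_pos: [604.2, 111.8, 85.2]
orientation: [3.136, -0.119, -0.0]
ft_force: [3.2, -15.4, 1.1]
width: 0.2
```

```bash
python3 -m inch '[{"tx":0,"ty":-0.06,"tz":0,"ax":0,"ay":0,"az":0,"jaw":0},{"tx":0,"ty":0,"tz":0,"ax":0,"ay":0,"az":0,"jaw":0},{"tx":0,"ty":0,"tz":0,"ax":0,"ay":0,"az":0,"jaw":0}]'; python3 - <<'E'
from h import *
im,d=viewer.get_image('side'); cv2.imwrite('pics/s3.png',cv2.resize(im[220:380,190:390,::-1],None,fx=3.7,fy=3.7))
E
```

```text
t: 22.22
ee_pos: [604.2, 111.8, 85.3]
orientation: [3.136, -0.119, -0.0]
ft_force: [2.0, -18.6, 2.2]
width: 0.3
```

View pics/s3.png

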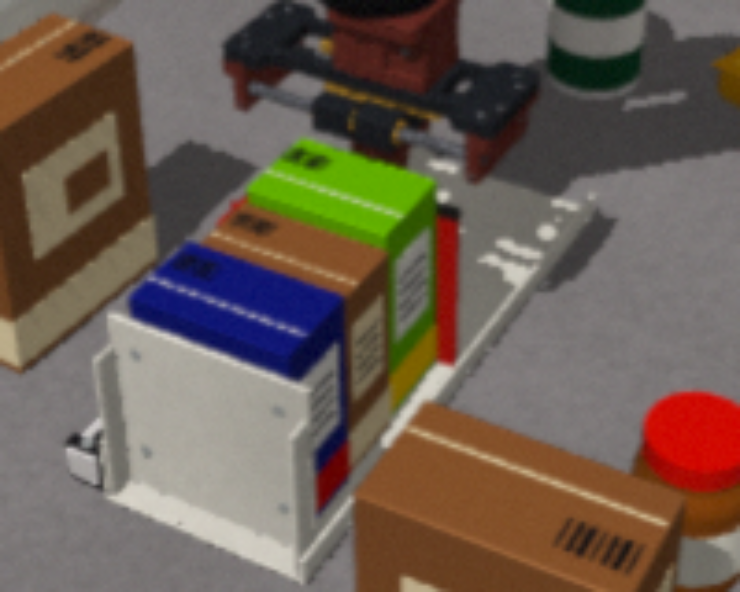

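The stop is solid against the row: no advance, and the force rose to 18.6 N. The row is upright and looks closed up. I back off and check from above.

```bash
python3 -m inch '[{"tx":0,"ty":0.1,"tz":0,"ax":0,"ay":0,"az":0,"jaw":0},{"tx":0,"ty":0.3,"tz":0,"ax":0,"ay":0,"az":0,"jaw":0},{"tx":0,"ty":2,"tz":0,"ax":0,"ay":0,"az":0,"jaw":0},{"tx":0,"ty":5,"tz":0,"ax":0,"ay":0,"az":0,"jaw":0},{"tx":0,"ty":5,"tz":0,"ax":0,"ay":0,"az":0,"jaw":0},{"tx":0,"ty":3,"tz":-2,"ax":0,"ay":0,"az":0,"jaw":0},{"tx":0,"ty":3,"tz":-5,"ax":0,"ay":0,"az":0,"jaw":0},{"tx":0,"ty":0,"tz":-5,"ax":0,"ay":0,"az":0,"jaw":0},{"tx":0,"ty":0,"tz":0,"ax":0,"ay":0,"az":0,"jaw":0},{"tx":0,"ty":0,"tz":0,"ax":0,"ay":0,"az":0,"jaw":0}]'
python3 row.py pics/r4.png; python3 - <<'E'
from h import *
d=np.load('/tmp/top0.npz')['d']
im,d=viewer.get_image('top')
for n in ['tin_green','tin_gold','jar']:
    for m in masks_of('top',n)[:1]:
        P,u,v=pts('top',d,m['pixels']); Q=P[P[:,2]>np.percentile(P[:,2],95)-8]; print(n,np.round(cv2.minAreaRect(Q[:,:2].astype(np.float32))[0]))
E
```

```text
t: 23.52
ee_pos: [589.4, -68.8, 204.7]
orientation: [-3.139, 0.12, 0.001]
ft_force: [0.1, 0.8, -0.7]
width: 0.7
couscous_mid 0.81 z 151 xy [605.9 154.4] tray [-1.3 33.9] [59.5 89.6] 85.4
rice 0.82 z 145 xy [615.9 261.5] tray [  0.3 141.4] [ 58.1 100.6] 85.8
rice 0.4 z 74 xy [628.7 185.7] tray [19.  66.9] [215.  153.7] 87.8
lentils 0.84 z 141 xy [611.2 211.1] tray [-0.4 90.9] [50.3 95.9] 87.3
lentils 0.54 z 126 xy [604.3 122.1] tray [-0.4  1.6] [  7.1 115.1] 84.5
end_stop 0.96 z 125 xy [605.7 122.1] tray [1.  1.7] [  6.4 112.4] 85.2
end_stop 0.73 z 141 xy [611.1 210.8] tray [-0.5 90.5] [49.6 95.6] 87.3
tin_green [ 587. -242.]
tin_gold [ 431. -256.]
jar [373. 208.]
```

View pics/r4.png

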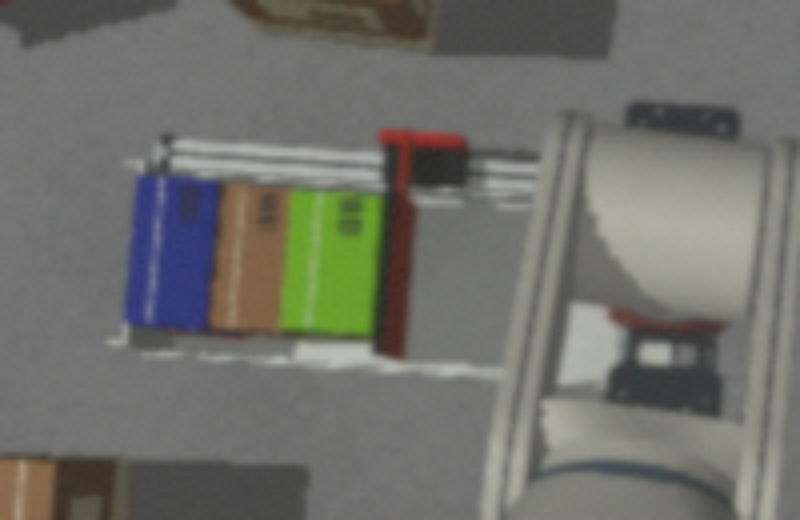

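I check the seams from close up with the wrist camera.

```bash
python3 -m inch '[{"tx":0,"ty":-2,"tz":-4,"ax":0,"ay":0,"az":0,"jaw":0},{"tx":0,"ty":-5,"tz":-3,"ax":0,"ay":0,"az":0,"jaw":0},{"tx":0,"ty":-6,"tz":0,"ax":0,"ay":0,"az":0,"jaw":0},{"tx":0,"ty":-3,"tz":0,"ax":0,"ay":0,"az":0,"jaw":0},{"tx":0,"ty":0,"tz":0,"ax":0,"ay":0,"az":0,"jaw":0},{"tx":0,"ty":0,"tz":0,"ax":0,"ay":0,"az":0,"jaw":0}]'
python3 - <<'E'
from h import *
C=cal('wrist'); im,d=viewer.get_image('wrist'); cv2.imwrite('pics/w5.png',im[:,:,::-1])
for th in ['couscous_mid','rice','lentils','end_stop']:
    for m in masks_of('wrist',th)[:2]:
        P,u,v=pts('wrist',d,m['pixels'],C)
        if len(P)<50: continue
        zt=np.percentile(P[:,2],90); Q=P[abs(P[:,2]-zt)<4]; rc=cv2.minAreaRect(Q[:,:2].astype(np.float32))
        q=np.array(rc[0])-[604.5,120.5]; print(th,round(m['score'],2),'z',round(zt,1),'tray',np.round([q@[.9969,-.0785],q@[.0785,.9969]],1),np.round(rc[1],1),round(rc[2],1),'tilt zstd',round(Q[:,2].std(),2))
E
```

```text
t: 24.72
ee_pos: [602.2, 90.4, 274.9]
orientation: [3.139, -0.119, -0.001]
ft_force: [0.3, -0.9, 0.7]
width: 0.7
couscous_mid 0.67 z 149.7 tray [ 0.4 37.3] [59.4 92.2] 85.6 tilt zstd 0.73
rice 0.8 z 144.8 tray [  0.5 129. ] [25.3 99.7] 85.5 tilt zstd 0.84
rice 0.21 z 51.3 tray [77.8  4.9] [269.7  30.9] 85.6 tilt zstd 1.33
lentils 0.84 z 139.8 tray [ 0.1 92.6] [49.  95.9] 85.4 tilt zstd 0.76
lentils 0.58 z 176.9 tray [204.8  64.5] [129.6  66.1] 83.5 tilt zstd 0.83
end_stop 0.84 z 128.9 tray [-0.5  5.4] [  6.8 115.8] 85.4 tilt zstd 0.84
```

View pics/w5.png

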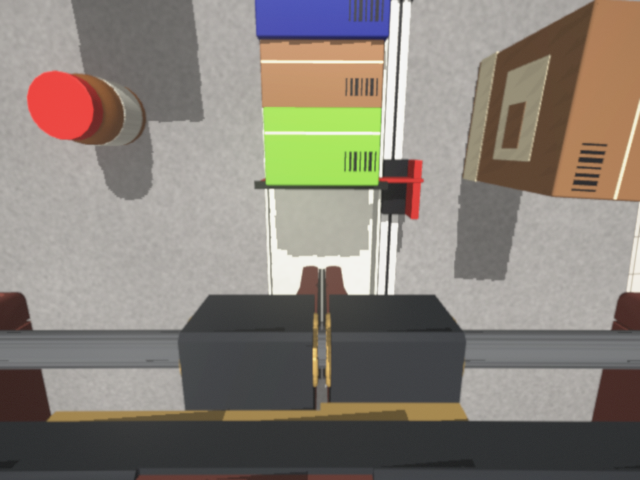

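The row is snug: blue, brown, green and the stop follow each other with no gap at rows 38, 107 and 185. All yaws agree within 0.2°. I hand the job in.

```bash
python3 -c "
from h import *
print(ctrl.close_job())"
```

```text
the job is handed in; nothing more can be done
None
```

I set the green carton upright in the tray between the brown carton and the red stop. Then I pushed the stop along its rail until the row was tight, backed off clear and handed the job in at about 25 s. No verdict was reported.

- **Placing:** I lowered the carton onto the floor in steps of 1 mm or less and felt it touch down (from -3 N to +7 N) before opening the jaws.
- **Pushing:** the row moved at 6–13 N. It then stopped dead against the end plate and I stopped pushing at 18.6 N, a few newtons above the 7–15 N given for moving the row.
- **Last wrist-camera check:** all three cartons and the stop are square within 0.2°. Their tops are level, with heights within about 2 mm of what they should be. The green and brown centres are 55.3 mm apart (55 when touching), and no gaps show at the seams.
- **Bystanders:** the overhead camera, after the push, showed the green tin, gold tin and jar within 1 mm of where they started.
- **Disagreement:** the overhead camera had read the brown carton about 2° skewed and some spacings 2 mm off. The closer wrist view did not confirm either, so I took them as noise in that farther view. The wrist view showed only part of the blue carton's top, so its position next to the end plate rests on the overhead view and the solid stop.

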